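Lift a laddu with the tongs over the gift box

ROBOT

A 6-joint arm with a two-finger parallel gripper is mounted at the origin on the work surface. World frame = base frame: x ahead of the robot, y to its left, z up, the work surface at z = 0. Lengths are in mm, angles in rad, forces in N, time in s.
With the tool pointing down it reaches from about 400 to 925 mm from the base axis. Payload 12.5 kg.
Tool frame: the origin (TCP) lies on the centre line of the jaws, within the pads' length; the fingertips stand 8 mm ahead of it and the grasp point (between the pads) lies 11 mm behind it; z points along the fingers, x is the direction in which the jaws open and shut, and the axes are right-handed (so a half turn about z gives the same grasp; the last joint's range is limited). The gripper opens to 95 mm and grips with 3 to 60 N. Pads are 20 mm wide; open, the fingers measure 119 mm over their backs; the gripper's body (75 mm by 180 mm) begins 59 mm behind the grasp point.
Start: joints at [0.997, 0.491, 1.559, -0, 1.092, -0.106], TCP at [281.814, 557.877, 222.661] pointing down, gripper open.
Joint ranges: [-3.1, 3.1], [-0.84, 2.19], [0.05, 2.79], [-1.13, 4.28], [0.06, 2.93], [-2.69, 2.69]. Speed limits (rad/s): [2.22, 2.22, 2.79, 3.14, 3.14, 3.14].

INTERFACE

Orientations are given as [roll, pitch, yaw] about the fixed x, y, z axes, in that order (R = Rz(yaw) Ry(pitch) Rx(roll)).
In Python, from cell import env gives the robot as it stands. The module is installed in compiled form; this text tells all that it offers.
- The arm moves only by the tool send_rows, never from a script. Its argument "moves" is a list that holds one entry, the list of rows, each a list of 6 numbers: the shift along the tool's x, y, z as a fraction of full scale, then the turn, a rotation vector about the tool's x, y, z as a fraction of full scale. A call has 1 to 12 rows; each row is the pose to reach, as a shift and turn from the pose commanded when the call began, along the tool's axes at that moment; what a row does not reach only later rows make up. Full scale, the value 1, is 0.3 m for a shift and 90 degrees for a turn. A row lasts 1/12 s, in which the tool goes at most 41.7 mm and 7.16 degrees, less where a joint would pass 70% of its speed; a pose out of reach is approached as far as the arm can. A call with a number of a shift or a turn outside -1 to 1 is refused whole. A call with a gripper value outside its range is refused whole. "grip" is the gripper's target within -1 to 1 (shut at 1, half-way at 0, fully open at -1), set as the call begins (left out, the last holds). The fingers move at their own pace and stop on an object; the grip force is fixed at half the most. Time passes only in rows, so rows that repeat a pose let the fingers close. It gives the time, the measured TCP pose, the force and the opening at its end, in the units of the state.
- env.state(): the state, without advancing time (a new reading comes with each control period).
- env.read_camera(name): name is "scene" or "top" or "wrist"; returns a dict with "image" (480x640x3 uint8, red, green, blue), "mtx" (3x3 intrinsics, pixels), "T" (4x4, takes a point from camera to world coordinates); the wrist camera has in their place "mount" (4x4, takes a point from camera to tool coordinates, whose origin is the TCP and whose axes are the tool frame's). Camera axes: x right, y up, looking along -z (the intrinsics and any distortion apply to the point x, -y, -z); pixel columns grow to the right and rows downward; lengths in mm; the calibration is good to about 2 mm. A picture is of the moment at which its call begins: read the wrist's pose just before it. There is no depth.
- env.job_done(): hands the job in, once; it reports no verdict.
Trained networks look in the newest picture that a camera, given by its name, has taken for a name from the list of things; names that differ only in an ending like _2 or _b are one class to them, and where a whole thing is asked for, a point or a joint stands for the part that bears it (a point fixed in the world has none). Each returns a list of dicts, best first, with "confidence" (0 to 1); they miss things now and then, are a little off and sometimes report something else, mostly with a low value. They report only what shows in the picture. A call takes as long as a camera call. They do not tell look-alikes from the thing itself.
- env.look_for(camera, thing): "xy" ([column, row] in pixels, amid what is visible of it).
- env.outline_of(camera, thing): "region" (480x640 bool, what is visible of it) and "xy" ([column, row] in pixels, amid what is visible of it).
The state is a dict: "t": time; "joints": joint angles; "qvel": joint speeds; "tau": joint torques, N m; "eef_pos": TCP position; "tcp_rot": TCP orientation; "ft_force": force on the tool from outside, world axes, zero at the start; "moment": the same for the moment, N m; "opening": opening from 0.0 (shut) to 1.0 (fully open).
Only numpy, scipy, OpenCV 4.12 (cv2) and the standard library are available. Lean on these libraries where they do the work, as an engineer would, in place of code of your own. Each camera call takes 0.05 s, during which the arm holds its last target. There are 200 camera calls.

TASK

Take the steel tongs from their rest, grip the one round laddu on the display stand between their two tips, and hold it up with the tongs over the middle of the open cardboard box, the sweet's underside at least 3 cm above the box's rim. Finish while still holding it there, steady: do not put it down or let go. Touch the laddu only with the tongs, and leave the two square sweets, the stand, the box and everything else on the table where they are.

Things in the scene. Friction and masses are not known exactly. Their poses are not given: they have to be found in the camera images.
- tongs_grip (a point): grip point of the sprung steel tongs, midway between the two arms, half-way up their 18 mm height. They lie level, arms side by side: grip from above across both arms and keep them level. x points along the tongs to the tips, y to the left arm, z up. The bow ends 107 mm behind, the tips 123 mm ahead. Mass 95 g, balanced near here. Arms' outer faces here are 45 mm apart at rest
- tongs_tips (a point): midway between the tips' flat inner faces, 105 mm ahead of the grip point; the sweet goes here. Arms move together mirror-wise; width over both arms at the grip point -> inner gap of the tips: 45 mm (rest) -> 78 mm; 39 -> 64; 28 (arms parallel) -> 40, touching the laddu; least 21. A sprung bow: 4 N on each arm at the grip point starts closing, 7 N makes them parallel; let out, they reopen
- jaw_left: left (+y) arm of the tongs, a steel strip 4 mm thick, 18 mm high; origin at its hinge in the bow, 85 mm behind the grip point and 12 mm to this side, at its lower edge; x along the strip to the tip (turned outwards 0.10 rad at rest), z up. Its outer face is flat from 50 mm behind to 40 mm ahead of the grip point. Carry the tongs at a part-closed width of about 39 mm
- jaw_right: right (-y) arm of the tongs, a steel strip 4 mm thick, 18 mm high; origin at its hinge in the bow, 85 mm behind the grip point and 12 mm to this side, at its lower edge; x along the strip to the tip (turned outwards 0.10 rad at rest), z up. Its outer face is flat from 50 mm behind to 40 mm ahead of the grip point. A grip of 20 to 50 N suits the sweet
- laddu_center (a point): centre (half-way up) of the laddu: a round, barrel-shaped sweet with a domed top, 40 mm across, 38 mm high, about 40 g, sides upright from 7 mm below to 7 mm above this point. It stands loose on the display stand, in any of its three places
- laddu: the same laddu; origin at the centre of its underside
- stand: heavy display stand (2.5 kg), a low steel bench, 100 mm (x) by 270 mm (y), top 45 mm above the table; origin under its centre on the table. The three sweets stand in a row along its y axis about 88 mm apart; its x axis points away from the robot, and the tongs fit between the sweets when they point along it (from the robot's side, tips 105 mm ahead of the gripper)
- rest: heavy tongs rest (1.5 kg): a 190 x 140 mm plate 4 mm thick with two crossbars, tops 30 mm above the table, 150 mm apart (each 16 mm wide), under the bow end and the tip end of the tongs; between them, beside the grip point, the fingers have room down to the 4 mm plate. Origin under its centre on the table; x along the tongs as they lie
- carton: open box of heavy cardboard (1 kg, stays put), 150 mm (x) by 120 mm (y) outside, walls 4 mm, rim 50 mm above the table; origin under its centre on the table
- barfi1: square sweet (barfi), 34 x 34 x 22 mm high, same colour as the laddu, on the display stand; origin at the centre of its underside. Leave it alone
- barfi2: square sweet (barfi), 34 x 34 x 22 mm high, same colour as the laddu, on the display stand; origin at the centre of its underside. Leave it alone
- tape: reel of tape lying flat, 70 mm across, 24 mm high; origin at the centre of its underside. Leave it alone
- katori: small steel bowl, 80 mm across, 35 mm high; origin under its centre. Leave it alone
- jar: clear jar, 72 mm across, 100 mm high; origin under its centre. Leave it alone
- spice: small glass jar, 48 mm across, 60 mm high; origin under its centre. Leave it alone
- spoon: steel spoon lying at the table's far side. Leave it alone
Mind the look-alikes: they are no part of the job. What is shaped like the part that bears tongs_grip but red is not meant.

How it is judged (in metres and radians):
On the way, in this order (a step that is already met when the one before it is completed fails the run):
1. the tongs are lifted off their rest in the gripper, the laddu still on the stand (height (world z) of tongs_grip above 0.06 m and contact force between the fingers and jaw_left above 1 N and contact force between the fingers and jaw_right above 1 N and distance of laddu_center from where it was at the start of the episode below 0.02 m), for 0.2 s.
2. the laddu is held between the tongs' tips and lifted clear of the stand (contact force between each of jaw_left, jaw_right and laddu above 0.2 N and contact force between the fingers and jaw_left above 1 N and contact force between the fingers and jaw_right above 1 N and contact force between each of the arm, the fingers and laddu below 0.1 N and z of laddu_center in the frame of tongs_tips between -0.016 and 0.016 m and height (world z) of laddu_center above 0.08 m and contact force between laddu and stand below 0.05 N), for 0.2 s.
At the end, for the whole second after the job is handed in: The gripped tongs squeeze the laddu between their tips, its centre within 45 mm of the box centre seen from above and 98 mm or more above the table, slower than 50 mm/s; the box is not touched, the robot does not touch the laddu; all other things within 20 mm of their starts (contact force between each of jaw_left, jaw_right and laddu above 0.2 N and contact force between the fingers and jaw_left above 1 N and contact force between the fingers and jaw_right above 1 N and contact force between each of the arm, the fingers and laddu below 0.1 N and z of laddu_center in the frame of tongs_tips between -0.016 and 0.016 m and height (world z) of laddu_center above 0.098 m and horizontal distance between laddu_center and carton below 0.045 m and linear speed of laddu below 0.05 m/s and contact force between each of laddu, jaw_left, jaw_right and carton below 0.05 N and distance of each of barfi1, barfi2, tape, katori, jar, spice, spoon, carton, stand from where it was at the start of the episode below 0.02 m); the arm keeps its last pose, push and grip.
It fails at once if the robot touches the laddu itself (contact force between any of the fingers, the arm and laddu above 0.3 N).
It fails at once if a square sweet is pushed away (distance of any of barfi1, barfi2 from where it was at the start of the episode above 0.02 m).
It fails at once if another thing on the table is pushed away (distance of any of tape, katori, jar, spice, spoon, carton, stand from where it was at the start of the episode above 0.02 m).
It also fails if it takes over 48 s, if anything falls off the work surface, if the arm or the gripper's body presses on something with over 40 N, if the wrist force passes 120 N, or if a joint passes its speed limit or range.

## Working session

There is one attempt and no reset: what is moved stays moved. The work goes in short steps, Python scripts to look and compute and a tool call to move; the robot and the scene stay as the last step left them, time stands still between calls to the robot, and variables do not carry over. Pictures are saved under pics/ and viewed, about 8 in all and at most 12, crops included, and the job is handed in when it is done.

Besides the shell and the picture viewer there is one more tool, called after "Request:" as a command line: name --argument value ..., lists and objects as JSON in quotes. send_rows: Moves the arm, as the interface text tells. Its arguments: {"type":"object","properties":{"moves":{"type":"array","items":{"type":"array","items":{"type":"array","items":{"type":"number"}}}},"grip":{"type":"number"}},"required":["moves"]}

```bash
mkdir -p pics; cat > h.py <<'E'
import numpy as np, cv2
from cell import env
from scipy.spatial.transform import Rotation as R
def cam(name):
    s=env.state(); c=env.read_camera(name)
    if name=='wrist':
        T=np.eye(4); T[:3,:3]=R.from_euler('xyz',s['tcp_rot']).as_matrix(); T[:3,3]=s['eef_pos']; c['T']=T@c['mount']
    return c
def ray(c,px,z):
    p=np.linalg.inv(c['mtx'])@[px[0],px[1],1]; d=c['T'][:3,:3]@[p[0],-p[1],-p[2]]; o=c['T'][:3,3]
    return o+d*(z-o[2])/d[2]
def proj(c,P):
    q=np.linalg.inv(c['T'])@np.append(P,1); u=c['mtx']@[q[0],-q[1],-q[2]]; return u[:2]/u[2]
def save(c,n): cv2.imwrite('pics/'+n,c['image'][:,:,::-1])
E
python3 - <<'E'
from h import *
s=env.state(); print({k:np.round(v,3) for k,v in s.items()})
for n in('top','scene'):
    c=cam(n); save(c,n+'0.png')
    if n=='top': print(c['mtx'],c['T'].round(3), [k for k in c])
    for t,z in [('tongs_grip',39),('jaw_left',39),('jaw_right',39),('laddu',64),('stand',45),('rest',4),('carton',50),('barfi1',67),('tape',24),('katori',35),('jar',100),('spice',60)]:
        for o in env.look_for(n,t)[:4]: print(n,t,round(o['confidence'],2),np.round(o['xy']),ray(c,o['xy'],z).round()[:2])
E
```

```text
{'t': np.float64(0.0), 'joints': array([ 0.997,  0.492,  1.559,  0.   ,  1.092, -0.106]), 'qvel': array([-0.001,  0.001, -0.002, -0.   ,  0.   , -0.   ]), 'tau': array([-2.0000e-03, -6.1263e+01, -2.5819e+01,  6.9000e-02,  4.8000e-02,
       -0.0000e+00]), 'eef_pos': array([281.673, 557.685, 222.059]), 'tcp_rot': array([-3.141e+00,  1.000e-03,  1.103e+00]), 'ft_force': array([1.013, 0.16 , 0.144]), 'moment': array([-0.014, -0.033, -0.029]), 'opening': np.float64(1.003)}
[[435.38107645   0.         323.89543017]
 [  0.         435.38107645 239.75662798]
 [  0.           0.           1.        ]] [[ 1.200000e-02  9.990000e-01 -4.600000e-02  4.666590e+02]
 [-1.000000e+00  1.300000e-02  1.600000e-02 -1.153300e+01]
 [ 1.600000e-02  4.600000e-02  9.990000e-01  1.086466e+03]
 [ 0.000000e+00  0.000000e+00  0.000000e+00  1.000000e+00]] ['image', 'mtx', 'T']
top tongs_grip 0.93 [428. 309.] [ 351. -280.]
top tongs_grip 0.88 [208. 345.] [262. 244.]
top tongs_grip 0.31 [268. 132.] [776. 110.]
top jaw_left 0.75 [199. 345.] [261. 265.]
top jaw_left 0.63 [424. 277.] [ 428. -271.]
top jaw_left 0.2 [36
[... 792 characters left out ...]
 237.] [477.  64.]
scene jaw_left 0.51 [175. 281.] [ 488. -278.]
scene jaw_right 0.67 [433. 346.] [822.  52.]
scene jaw_right 0.57 [145. 276.] [ 450. -326.]
scene stand 0.94 [318. 291.] [631. -56.]
scene rest 0.79 [167. 281.] [ 430. -289.]
scene rest 0.25 [143. 276.] [ 396. -329.]
scene rest 0.19 [433. 346.] [793.  76.]
scene carton 0.8 [465. 230.] [575. 294.]
scene carton 0.73 [370. 263.] [597.  62.]
scene carton 0.35 [166. 281.] [ 496. -295.]
scene barfi1 0.96 [369. 263.] [619.  50.]
scene barfi1 0.76 [285. 296.] [ 646. -122.]
scene tape 0.63 [343. 236.] [453.  78.]
scene katori 0.93 [221. 361.] [ 716. -252.]
scene jar 0.66 [506. 270.] [774. 220.]
scene spice 0.87 [340. 361.] [ 811. -101.]
```

View pics/top0.png

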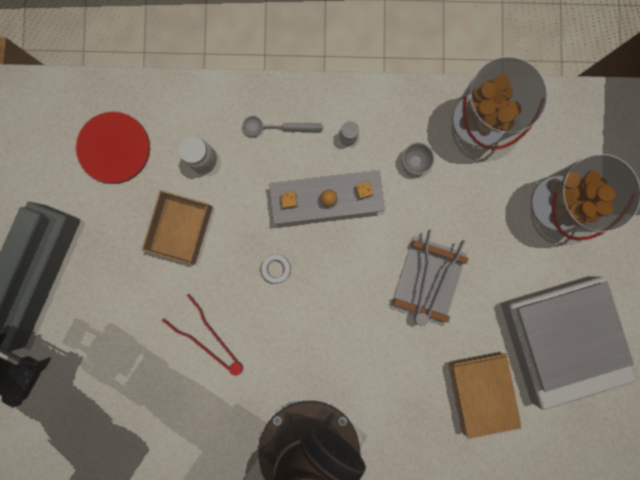

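View pics/scene0.png

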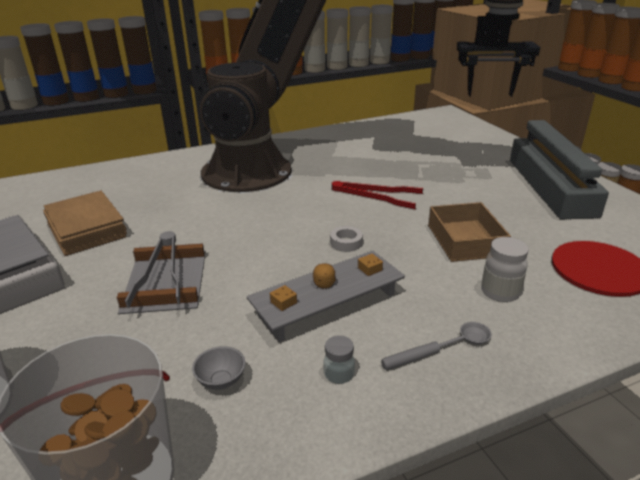

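Steel tongs are on the rest at top (430,280). The look-alike is the red tongs at (205,340). The laddu candidates are the middle round one at (328,198), with square barfi at (288,200) and (363,190). The open box is at (178,229), and the closed boxes at (485,395) and (575,345) are not meant. I'll choose the steel tongs and the round middle sweet, and move the wrist camera there for the close check.

```bash
cat >> h.py <<'E'
def rot(yaw): return R.from_euler('xyz',[np.pi,0,yaw])
def plan(p0,y0,p1,y1,rows=None):
    d=rot(y0).inv().apply(np.array(p1,float)-p0)/300; r=(rot(y0).inv()*rot(y1)).as_rotvec()/(np.pi/2)
    print('frac',d.round(4),r.round(4),'min rows',round(max(np.linalg.norm(d)*300/41.7,np.linalg.norm(r)*90/7.16),1))
E
python3 - <<'E'
from h import *
P=[(281.8,557.9,222.7),(440,330,290),(500,60,300),(500,-40,300),(370,-250,300)];Y=[1.103,1.103,1.3,1.3,1.3]
for i in range(4): plan(P[i],Y[i],P[i+1],Y[i+1])
print(env.read_camera('wrist')['mount'].round(3))
E
```

```text
frac [-0.4403  0.8132 -0.2243] [0. 0. 0.] min rows 6.8
frac [-0.7131  0.5843 -0.0333] [ 0.      0.     -0.1254] min rows 6.6
frac [-0.3212  0.0892  0.    ] [0. 0. 0.] min rows 2.4
frac [-0.7904 -0.2303 -0.    ] [0. 0. 0.] min rows 5.9
[[ 1.00000e+00 -1.00000e-03  1.00000e-03 -1.52000e-01]
 [-1.00000e-03 -9.60000e-01 -2.81000e-01 -7.97120e+01]
 [ 2.00000e-03  2.81000e-01 -9.60000e-01 -1.60858e+02]
 [ 0.00000e+00  0.00000e+00  0.00000e+00  1.00000e+00]]
```

Request:
send_rows --moves '[[[-0.15,0.27,-0.08,0,0,0],[-0.3,0.54,-0.16,0,0,0],[-0.44,0.813,-0.224,0,0,0],[-0.44,0.813,-0.224,0,0,0],[-0.44,0.813,-0.224,0,0,0],[-0.44,0.813,-0.224,0,0,0],[-0.44,0.813,-0.224,0,0,0],[-0.44,0.813,-0.224,0,0,0],[-0.44,0.813,-0.224,0,0,0]]]' --grip -1

```text
t: 2.1
eef_pos: [441.0, 328.9, 290.3]
tcp_rot: [3.141, -0.001, 1.1]
ft_force: [-0.6, -0.3, 0.3]
opening: 0.999
```

Request:
send_rows --moves '[[[-0.713,0.584,-0.033,0,0,-0.125],[-0.713,0.584,-0.033,0,0,-0.125],[-0.713,0.584,-0.033,0,0,-0.125],[-0.713,0.584,-0.033,0,0,-0.125],[-0.713,0.584,-0.033,0,0,-0.125],[-0.713,0.584,-0.033,0,0,-0.125],[-0.713,0.584,-0.033,0,0,-0.125],[-0.713,0.584,-0.033,0,0,-0.125],[-0.713,0.584,-0.033,0,0,-0.125]]]'

```text
t: 2.85
eef_pos: [499.9, 60.0, 299.4]
tcp_rot: [-3.141, -0.0, 1.298]
ft_force: [0.3, 0.1, -0.5]
opening: 1.001
```

Request:
send_rows --moves '[[[-0.321,0.089,0,0,0,0],[-0.321,0.089,0,0,0,0],[-0.321,0.089,0,0,0,0],[-0.321,0.089,0,0,0,0],[-0.321,0.089,0,0,0,0],[-0.321,0.089,0,0,0,0]]]'

```text
t: 3.35
eef_pos: [499.8, -38.0, 299.6]
tcp_rot: [-3.141, -0.0, 1.301]
ft_force: [-0.6, -0.2, -0.8]
opening: 1.0
```

```bash
python3 - <<'E'
from h import *
s=env.state(); print(s['t'],s['eef_pos'],s['tcp_rot'])
c=cam('wrist'); save(c,'w_stand.png'); np.savez('w_stand.npz',mtx=c['mtx'],T=c['T'])
for t,z in [('laddu_center',64),('stand',45),('barfi1',67)]:
  for o in env.look_for('wrist',t)[:4]: print(t,round(o['confidence'],2),np.round(o['xy']),ray(c,o['xy'],z).round(1)[:2])
m=env.outline_of('wrist','stand')[0]['region']
b=cv2.boxPoints(cv2.minAreaRect(cv2.findNonZero(m.astype(np.uint8)))); print([ray(c,p,45).round()[:2] for p in b])
E
```

```text
3.35 [499.76161899 -38.01693224 299.56381845] [-3.14115037e+00 -4.61348990e-04  1.30086671e+00]
laddu_center 0.64 [352. 305.] [610.9 -35.6]
stand 0.7 [366. 295.] [612.5 -19.2]
stand 0.61 [353. 307.] [622.6 -36.5]
barfi1 0.86 [440. 270.] [595.8  57.6]
barfi1 0.64 [279. 338.] [ 626.2 -118.2]
[array([ 577., -172.]), array([547.,  92.]), array([648., 109.]), array([ 687., -171.])]
```

Request:
send_rows --moves '[[[-0.79,-0.23,0,0,0,0],[-0.79,-0.23,0,0,0,0],[-0.79,-0.23,0,0,0,0],[-0.79,-0.23,0,0,0,0],[-0.79,-0.23,0,0,0,0],[-0.79,-0.23,0,0,0,0],[-0.79,-0.23,0,0,0,0],[-0.79,-0.23,0,0,0,0],[-0.79,-0.23,0,0,0,0]]]'

```text
t: 4.35
eef_pos: [369.9, -249.2, 299.7]
tcp_rot: [3.142, -0.0, 1.299]
ft_force: [0.7, -0.4, 0.1]
opening: 0.999
```

```bash
python3 - <<'E'
from h import *
s=env.state(); print(s['t'],s['eef_pos'],s['tcp_rot'],s['ft_force'])
c=cam('wrist'); save(c,'w_tongs.png'); np.savez('w_tongs.npz',mtx=c['mtx'],T=c['T'])
for t,z in [('tongs_grip',39),('tongs_tips',39),('jaw_left',39),('jaw_right',39),('rest',4)]:
  for o in env.look_for('wrist',t)[:4]: print(t,round(o['confidence'],2),np.round(o['xy']),ray(c,o['xy'],z).round(1)[:2])
E
```

```text
4.35 [ 369.93884221 -249.23518035  299.70643724] [ 3.14153447e+00 -3.83427318e-04  1.29880839e+00] [ 0.70863436 -0.44852277  0.08411434]
tongs_grip 0.81 [280. 218.] [ 379.4 -295.2]
tongs_tips 0.82 [281. 210.] [ 372.3 -291.8]
jaw_left 0.72 [317. 266.] [ 440.  -273.4]
jaw_right 0.78 [275. 265.] [ 427.1 -315.1]
rest 0.63 [298. 240.] [ 416.  -289.3]
```

View pics/w_stand.png

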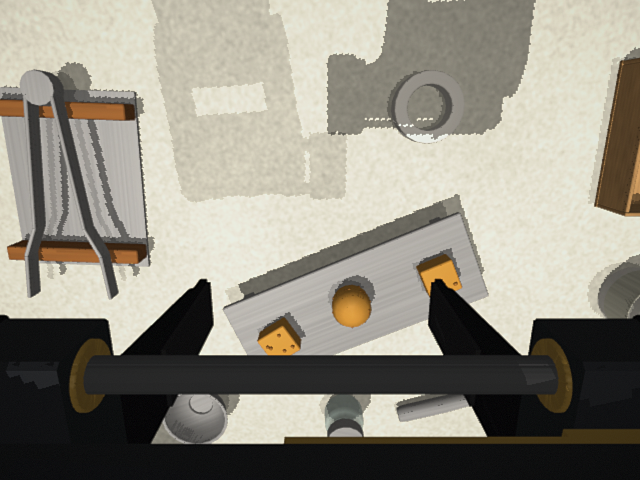

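View pics/w_tongs.png

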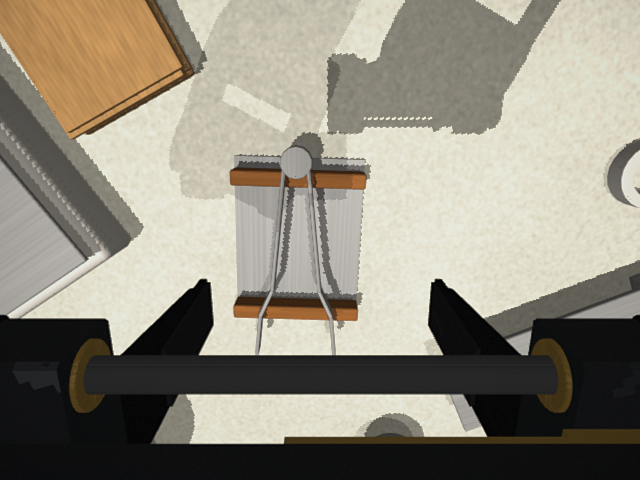

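Wrist close views confirm it. The laddu is round, at (352,305), between two square barfi at (440,270) and (279,338). The steel tongs on the rest have their bow at (296,162), arms at (279,240) and (318,240), and tips past row 355. Next I'll work out the tongs axis.

```bash
python3 - <<'E'
from h import *
z=np.load('w_tongs.npz'); c=dict(mtx=z['mtx'],T=z['T'])
for p,h in [((296,162),48),((296,148),48),((284,185),48),((312,185),48),((275,285),48),((324,285),48),((258,352),48),((334,352),48),((232,170),30),((366,180),30),((236,308),30),((357,310),30)]: print(p,ray(c,p,h).round(1)[:2])
im=cv2.imread('pics/w_tongs.png')[140:360,210:390]; cv2.imwrite('pics/crop1.png',cv2.resize(im,None,fx=2.7,fy=2.7,interpolation=cv2.INTER_CUBIC))
z=np.load('w_stand.npz'); c=dict(mtx=z['mtx'],T=z['T']); im=cv2.imread('pics/w_stand.png')
m=cv2.inRange(cv2.cvtColor(im,cv2.COLOR_BGR2HSV),(8,120,80),(25,255,255)); n,_,st,ce=cv2.connectedComponentsWithStats(m)
for i in range(1,n):
  if 300<st[i,4]: print(st[i],ce[i].round(1),ray(c,ce[i],60).round(1),ray(c,ce[i],64).round(1))
E
```

```text
(296, 162) [ 328.7 -262.8]
(296, 148) [ 316. -259.]
(284, 185) [ 347.  -280.4]
(312, 185) [ 354.3 -254. ]
(275, 285) [ 445.3 -320.2]
(324, 285) [ 459.1 -270.7]
(258, 352) [ 516.3 -361.9]
(334, 352) [ 538.7 -281.2]
(232, 170) [ 320.6 -329. ]
(366, 180) [ 366.8 -200.7]
(236, 308) [ 466.7 -374.3]
(357, 310) [ 505.1 -245.1]
[ 596   60   44  156 4028] [622.5 146.2] [523.9 245.   60. ] [522.9 242.4  64. ]
[  0 100  24  17 377] [ 11.3 107.7] [ 342.2 -285.2   60. ] [ 343.  -282.6   64. ]
[ 65 102  61  18 944] [ 95.3 110.6] [ 364.8 -212.9   60. ] [ 365.4 -211.    64. ]
[ 38 247  61  15 757] [ 67.5 254.5] [ 484.4 -296.    60. ] [ 483.8 -293.2   64. ]
[109 250  30  14 360] [124.1 256.1] [ 501.  -242.1   60. ] [ 500.2 -239.9   64. ]
[417 259  45  37 811] [440.4 275.5] [605.2  58.2  60. ] [603.4  57.5  64. ]
[ 332  286   39   42 1231] [350.9 306.6] [614.6 -37.5  60. ] [612.6 -37.3  64. ]
[258 325  42  31 848] [278.7 342.4] [ 634.5 -121.6   60. ] [ 632.3 -120.6   64. ]
```

View pics/crop1.png

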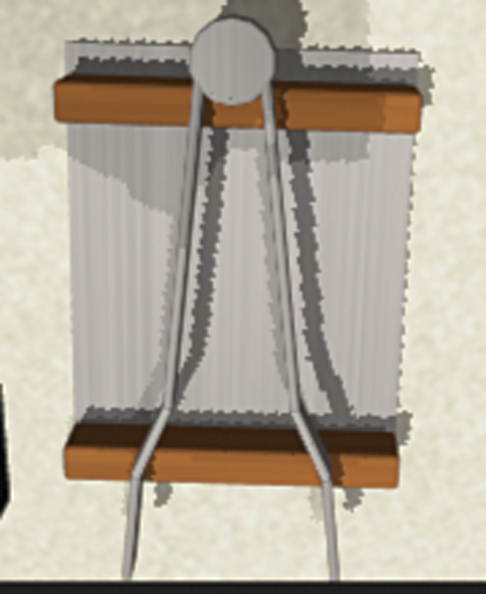

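The crop shows the bow disc at (296,162) and the arms symmetric about column 296, bending outwards at row 291. That is about 40 mm ahead of the grip estimate, as given. Grip point: (419,-288,39), yaw -0.275. This agrees with the rest centre from its bars (415,-287).

```bash
python3 - <<'E'
from h import *
s=env.state();print(s['eef_pos'])
plan(s['eef_pos'],1.2990,(419,-288,110),1.296); plan((419,-288,110),1.296,(419,-288,28),1.296)
E
```

```text
[ 370.28876286 -248.83743571  299.71099819]
frac [-0.0822  0.1915  0.6324] [ 0.     -0.      0.0019] min rows 4.8
frac [ 0.     -0.      0.2733] [0. 0. 0.] min rows 2.0
```

Request:
send_rows --moves '[[[-0.04,0.1,0.12,0,0,0],[-0.06,0.15,0.24,0,0,0],[-0.082,0.1915,0.36,0,0,0],[-0.082,0.1915,0.48,0,0,0],[-0.082,0.1915,0.58,0,0,0],[-0.082,0.1915,0.632,0,0,0],[-0.082,0.1915,0.632,0,0,0],[-0.082,0.1915,0.632,0,0,0],[-0.082,0.1915,0.632,0,0,0]]]'

```text
t: 5.4
eef_pos: [419.2, -288.8, 111.2]
tcp_rot: [3.14, 0.001, 1.3]
ft_force: [-0.3, 0.4, 0.3]
opening: 0.998
```

```bash
python3 - <<'E'
from h import *
s=env.state();print(s['eef_pos'],s['tcp_rot'])
c=cam('wrist'); save(c,'w3.png')
# predicted grip point
for a in (-93,-50,0,40,105):
  print(a,proj(c,(419+a*np.cos(-.275),-288+a*np.sin(-.275),48)).round())
cv2.imwrite('pics/crop3.png',c['image'][:,:,::-1])
E
```

```text
[ 419.21241242 -288.84411599  111.23891834] [3.14014030e+00 6.27592126e-04 1.29995839e+00]
-93 [324.  86.]
-50 [323. 173.]
0 [322. 262.]
40 [322. 326.]
105 [321. 419.]
```

View pics/crop3.png

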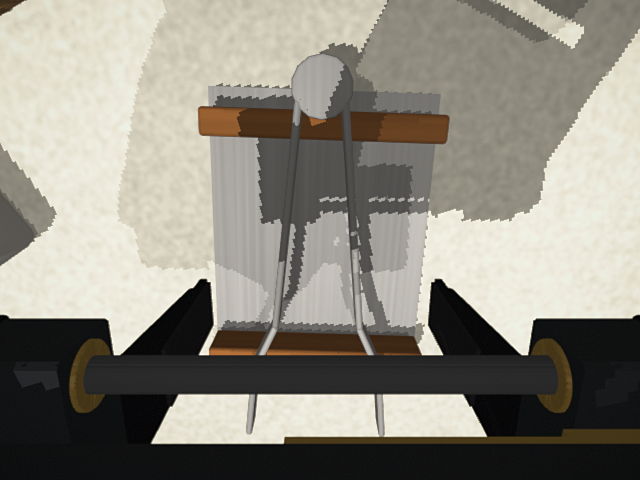

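The bow at (322,86) and the bend at row 326 match the prediction. The arms' midline is about 3 px to the left at the grip, so I correct by ~2 mm and 0.01 rad. Descending and part-closing to 39 mm.

Request:
send_rows --moves '[[[-0.005,0,0.05,0,0,0.009],[-0.005,0,0.1,0,0,0.009],[-0.005,0,0.15,0,0,0.009],[-0.005,0,0.2,0,0,0.009],[-0.005,0,0.25,0,0,0.009],[-0.005,0,0.277,0,0,0.009],[-0.005,0,0.277,0,0,0.009],[-0.005,0,0.277,0,0,0.009],[-0.005,0,0.277,0,0,0.009]]]'

```text
t: 6.2
eef_pos: [418.6, -290.5, 28.1]
tcp_rot: [3.14, 0.001, 1.285]
ft_force: [0.0, 1.0, -0.1]
opening: 1.002
```

Request:
send_rows --moves '[[[0,0,0,0,0,0],[0,0,0,0,0,0],[0,0,0,0,0,0],[0,0,0,0,0,0],[0,0,0,0,0,0],[0,0,0,0,0,0],[0,0,0,0,0,0],[0,0,0,0,0,0],[0,0,0,0,0,0],[0,0,0,0,0,0]]]' --grip 0.18

```text
t: 7.03
eef_pos: [418.1, -290.1, 27.0]
tcp_rot: [-3.142, -0.0, 1.285]
ft_force: [0.7, -0.1, 0.3]
opening: 0.416
```

Request:
send_rows --moves '[[[0,0,-0.01,0,0,0],[0,0,-0.03,0,0,0],[0,0,-0.06,0,0,0],[0,0,-0.1,0,0,0],[0,0,-0.14,0,0,0],[0,0,-0.18,0,0,0],[0,0,-0.22,0,0,0],[0,0,-0.26,0,0,0],[0,0,-0.29,0,0,0],[0,0,-0.3,0,0,0],[0,0,-0.3,0,0,0],[0,0,-0.3,0,0,0]]]'

```text
t: 8.03
eef_pos: [418.0, -290.0, 116.9]
tcp_rot: [3.142, -0.0, 1.285]
ft_force: [-0.5, -0.3, -0.9]
opening: 0.41
```

```bash
python3 - <<'E'
from h import *
s=env.state();print(s['t'],s['eef_pos'],s['tcp_rot'],s['opening'],s['ft_force'])
c=cam('wrist'); save(c,'w4.png')
p=s['eef_pos']; ax=s['tcp_rot'][2]-np.pi/2
for a in (-93,-50,0,40,105):
  print(a,proj(c,p+np.array([a*np.cos(ax),a*np.sin(ax),20])).round())
E
```

```text
8.0333 [ 418.044434   -290.0308142   116.94813181] [ 3.14157883e+00 -9.64426845e-05  1.28521273e+00] 0.40985989608945184 [-0.4885194  -0.34431822 -0.86029957]
-93 [321.  70.]
-50 [321. 206.]
0 [321. 338.]
40 [321. 428.]
105 [321. 550.]
```

View pics/w4.png

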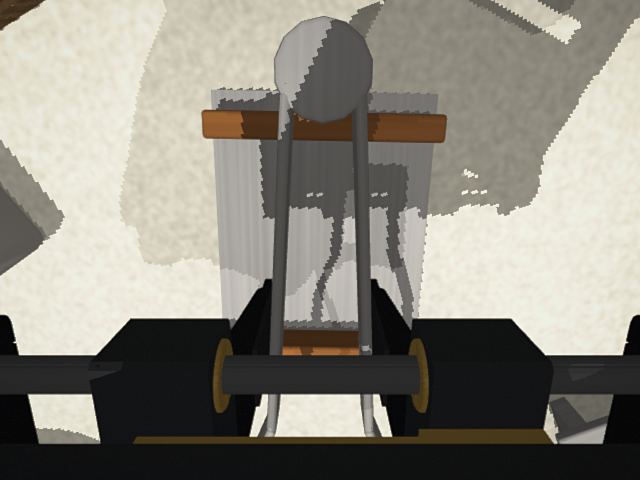

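Tongs are held level and centred: bow at (323,69) against (321,70) predicted. I'll refine the laddu, stand and carton positions from the top picture.

```bash
python3 - <<'E'
from h import *
def blobs(c):
  m=cv2.inRange(cv2.cvtColor(c['image'],cv2.COLOR_RGB2HSV),(8,120,80),(25,255,255)); n,_,st,ce=cv2.connectedComponentsWithStats(m)
  return [(st[i],ce[i]) for i in range(1,n) if st[i,4]>80]
for n in('top','scene'):
  c=cam(n)
  for st,ce in blobs(c):
    q=ray(c,ce,62)
    if 500<q[0]<720 and -200<q[1]<130: print(n,st,ce.round(1),ray(c,ce,56).round(1),ray(c,ce,64).round(1))
  for t,h in(('stand',45),('carton',50)):
    o=[o for o in env.outline_of(n,t) if o['confidence']>.5]
    for k in o:
      m=k['region'].astype(np.uint8); cs=max(cv2.findContours(m,0,2)[0],key=cv2.contourArea)[:,0]
      w=np.array([ray(c,p,h)[:2] for p in cs],np.float32); r=cv2.minAreaRect(w); print(n,t,round(k['confidence'],2),np.round(k['xy']),np.round(r[0]),np.round(r[1]),round(r[2],1))
E
```

```text
top [356 182  16  16 189] [363.8 189.6] [ 635.3 -121.6   56. ] [ 634.  -120.8   64. ]
top [321 190  15  16 178] [328.4 197.6] [614.9 -37.3  56. ] [613.8 -37.1  64. ]
top [281 192  15  16 193] [288.3 199.6] [608.7  58.   56. ] [607.6  57.5  64. ]
top carton 0.81 [176. 229.] [540. 322.] [134. 150.] 75.4
scene [359 254  23  21 350] [369.9 264.1] [609.   56.3  56. ] [619.1  50.6  64. ]
scene [314 264  20  22 363] [323.2 274.3] [602.9 -34.4  56. ] [613.1 -38.8  64. ]
scene [270 286  26  24 356] [281.7 296.3] [ 631.6 -123.5   56. ] [ 641.4 -126.6   64. ]
scene stand 0.97 [319. 292.] [636. -36.] [133. 275.] 7.9
scene carton 0.9 [462. 230.] [570. 302.] [152. 218.] 74.8
```

The laddu centre agrees across three cameras: (613,-37.5). Stand yaw is ~0.135, with the barfi at 95 and 86 mm to the sides. Next, plan the moves to standoff.

```bash
python3 - <<'E'
from h import *
s=env.state();p=s['eef_pos'];L=np.array([613.3,-37.5]);a=.13;u=np.array([np.cos(a),np.sin(a)])
A=L-165*u
plan(p,s['tcp_rot'][2],(*A,140),a+np.pi/2)
plan((*A,140),a+np.pi/2,(*A,53),a+np.pi/2); print(A)
E
```

```text
frac [ 0.7691 -0.116  -0.0778] [ 0.      0.     -0.2646] min rows 5.6
frac [ 0.   -0.    0.29] [0. 0. 0.] min rows 2.1
[449.69228754 -58.88963353]
```

Request:
send_rows --moves '[[[0.02,-0.003,-0.02,0,0,-0.008],[0.07,-0.01,-0.04,0,0,-0.025],[0.15,-0.023,-0.06,0,0,-0.052],[0.25,-0.038,-0.078,0,0,-0.086],[0.35,-0.053,-0.078,0,0,-0.12],[0.45,-0.068,-0.078,0,0,-0.155],[0.55,-0.083,-0.078,0,0,-0.19],[0.64,-0.097,-0.078,0,0,-0.22],[0.71,-0.107,-0.078,0,0,-0.244],[0.755,-0.114,-0.078,0,0,-0.26],[0.769,-0.116,-0.078,0,0,-0.2646],[0.769,-0.116,-0.078,0,0,-0.2646]]]'

```text
t: 9.38
eef_pos: [449.8, -58.1, 140.7]
tcp_rot: [3.141, -0.0, 1.703]
ft_force: [-0.1, -0.6, -1.1]
opening: 0.41
```

```bash
python3 - <<'E'
from h import *
s=env.state();print(s['t'],s['eef_pos'],s['tcp_rot'],s['opening'],s['ft_force'])
p=s['eef_pos'];L=np.array([613.3,-37.5]);a=.13;u=np.array([np.cos(a),np.sin(a)])
plan(p,s['tcp_rot'][2],(*(L-165*u),53),a+np.pi/2)
c=cam('wrist'); save(c,'w5.png')
for st in (-93,0,40): print(proj(c,p+np.array([st*u[0],st*u[1],20])).round())
print(proj(c,(*L,64)))
E
```

```text
9.3833 [449.77340406 -58.08952316 140.72138906] [ 3.14129914e+00 -1.93279137e-06  1.70279271e+00] 0.4100212565535029 [-0.08663413 -0.58455789 -1.09959907]
frac [-0.0026 -0.0006  0.2924] [-0.     -0.      0.0013] min rows 2.1
[321.  71.]
[321. 338.]
[320. 428.]
[318.86314381 478.59398173]
```

Request:
send_rows --moves '[[[-0.002,0,0.02,0,0,0],[-0.002,0,0.06,0,0,0],[-0.002,0,0.11,0,0,0],[-0.002,0,0.16,0,0,0],[-0.002,0,0.21,0,0,0],[-0.002,0,0.25,0,0,0],[-0.002,0,0.28,0,0,0],[-0.002,0,0.292,0,0,0],[-0.002,0,0.292,0,0,0],[-0.002,0,0.292,0,0,0]]]'

```text
t: 10.27
eef_pos: [449.9, -59.9, 52.9]
tcp_rot: [3.142, -0.0, 1.7]
ft_force: [-0.5, -0.9, -0.3]
opening: 0.411
```

```bash
python3 - <<'E'
from h import *
s=env.state();print(s['t'],s['eef_pos'],s['tcp_rot'],s['opening'],s['ft_force'])
p=s['eef_pos'];L=np.array([613.3,-37.5]);a=.13;u=np.array([np.cos(a),np.sin(a)])
plan(p,s['tcp_rot'][2],(*(L-105*u),53),a+np.pi/2)
T=cam('top')['image'][130:250,250:400];S=cam('scene')['image'][170:330,230:430]
f=lambda i,k:cv2.resize(i,None,fx=k,fy=k,interpolation=cv2.INTER_CUBIC)
A,B=f(T,2.6),f(S,2); h=max(len(A),len(B)); A=cv2.copyMakeBorder(A,0,h-len(A),0,0,0);B=cv2.copyMakeBorder(B,0,h-len(B),0,0,0)
cv2.imwrite('pics/chk.png',np.hstack([A,B])[:,:,::-1])
E
```

```text
10.2667 [449.9017699  -59.90305817  52.94933957] [ 3.14154762e+00 -7.12054357e-05  1.70024736e+00] 0.41117960944323967 [-0.46531069 -0.86806107 -0.27694996]
frac [ 0.0035  0.1997 -0.0002] [ 0.      0.     -0.0003] min rows 1.4
```

View pics/chk.png

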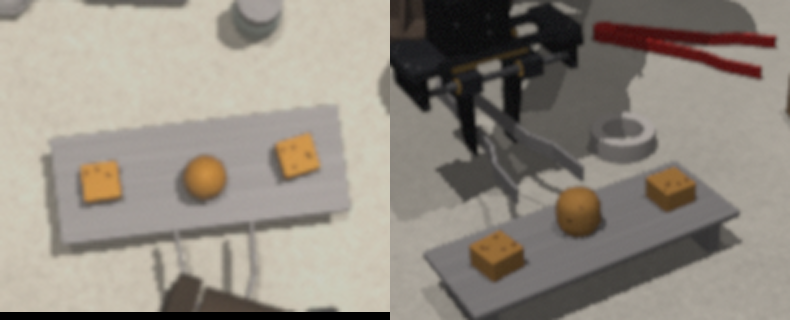

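```bash
python3 - <<'E'
from h import *
c=cam('top')
l,r=ray(c,(318.1,219.2),70),ray(c,(346.9,215.4),70); print(l,r,(l+r)/2, np.linalg.norm(l-r))
s=env.state();p=s['eef_pos'];a=s['tcp_rot'][2]-np.pi/2;u=np.array([np.cos(a),np.sin(a)])
print(p[:2]+123*u, 'L',np.array([613.3,-37.5]))
m=((l+r)/2)[:2]; d=np.array([613.3,-37.5])-m; print('lateral seen',d@[-u[1],u[0]],'calc',(np.array([613.3,-37.5])-p[:2])@[-u[1],u[0]],'ahead',d@u)
E
```

```text
[561.67757115 -13.42710937  70.        ] [571.53762929 -80.85251751  70.        ] [566.60760022 -47.13981344  70.        ] 68.14254478386658
[572.05552109 -43.76144678] L [613.3 -37.5]
lateral seen 3.5065918154898563 calc 0.8628398384533603 ahead 47.54797591875191
```

Tongs are around the right line. The top view shows tips at crop (177,232) and (252,222), laddu at (206,177), with 1–3 mm of lateral offset. I advance 62 mm with a 2 mm correction.

Request:
send_rows --moves '[[[0.006,0.01,0,0,0,0],[0.006,0.03,0,0,0,0],[0.006,0.055,0,0,0,0],[0.006,0.08,0,0,0,0],[0.006,0.105,0,0,0,0],[0.006,0.13,0,0,0,0],[0.006,0.155,0,0,0,0],[0.006,0.18,0,0,0,0],[0.006,0.2,0,0,0,0],[0.006,0.207,0,0,0,0],[0.006,0.207,0,0,0,0],[0.006,0.207,0,0,0,0]]]'

```text
t: 11.42
eef_pos: [510.9, -49.7, 52.7]
tcp_rot: [-3.141, -0.0, 1.701]
ft_force: [0.5, 0.7, -1.1]
opening: 0.414
```

```bash
python3 - <<'E'
from h import *
s=env.state();print(s['t'],s['eef_pos'],s['tcp_rot'],s['opening'],s['ft_force'])
T=cam('top')['image'][150:240,270:390];S=cam('scene')['image'][190:330,240:430]
f=lambda i,k:cv2.resize(i,None,fx=k,fy=k,interpolation=cv2.INTER_CUBIC)
A,B=f(T,3.3),f(S,2.1); h=max(len(A),len(B)); A=cv2.copyMakeBorder(A,0,h-len(A),0,0,0);B=cv2.copyMakeBorder(B,0,h-len(B),0,0,0)
cv2.imwrite('pics/chk2.png',np.hstack([A,B])[:,:,::-1])
E
```

```text
11.4167 [510.94603642 -49.65061798  52.71063854] [-3.14120292e+00 -2.16496367e-04  1.70098120e+00] 0.41404798087615197 [ 0.49469404  0.67428401 -1.0720292 ]
```

View pics/chk2.png

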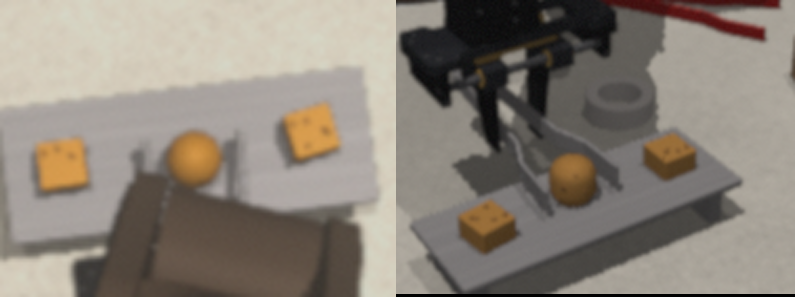

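The laddu at crop (193,158) sits between the tips at columns 139 and 239, with tip ends past its centre. Closing.

Request:
send_rows --moves '[[[0,0,0,0,0,0],[0,0,0,0,0,0],[0,0,0,0,0,0],[0,0,0,0,0,0],[0,0,0,0,0,0],[0,0,0,0,0,0],[0,0,0,0,0,0],[0,0,0,0,0,0],[0,0,0,0,0,0],[0,0,0,0,0,0]]]' --grip 1

```text
t: 12.35
eef_pos: [511.2, -49.7, 52.8]
tcp_rot: [3.142, -0.0, 1.701]
ft_force: [-1.0, -0.6, -0.3]
opening: 0.29
```

Opening is 27.6 mm, so the arms are parallel on the sweet. Lifting gently.

Request:
send_rows --moves '[[[0,0,-0.007,0,0,0],[0,0,-0.02,0,0,0],[0,0,-0.04,0,0,0],[0,0,-0.065,0,0,0],[0,0,-0.095,0,0,0],[0,0,-0.13,0,0,0],[0,0,-0.165,0,0,0],[0,0,-0.2,0,0,0],[0,0,-0.23,0,0,0],[0,0,-0.25,0,0,0],[0,0,-0.26,0,0,0],[0,0,-0.26,0,0,0]]]'

```text
t: 13.35
eef_pos: [511.4, -49.8, 131.6]
tcp_rot: [3.14, 0.0, 1.701]
ft_force: [-1.0, -0.6, -2.2]
opening: 0.285
```

```bash
python3 - <<'E'
from h import *
s=env.state();print(s['t'],s['eef_pos'],s['tcp_rot'],s['opening'],s['ft_force'])
c=cam('scene');save(c,'s3.png')
t=cam('top')
m=cv2.inRange(cv2.cvtColor(t['image'],cv2.COLOR_RGB2HSV),(8,120,80),(25,255,255)); n,_,st,ce=cv2.connectedComponentsWithStats(m)
for i in range(1,n):
  if st[i,4]>80 and 270<ce[i][0]<390 and ce[i][1]<240: print(st[i],ce[i].round(1),ray(t,ce[i],142).round(1))
a=s['tcp_rot'][2]-np.pi/2; print('tips',s['eef_pos']+[105*np.cos(a),105*np.sin(a),11], proj(t,s['eef_pos']+[105*np.cos(a),105*np.sin(a),11]), proj(c,s['eef_pos']+[105*np.cos(a),105*np.sin(a),11]))
m=cv2.inRange(cv2.cvtColor(t['image'],cv2.COLOR_RGB2HSV),(5,60,40),(25,255,255)); m[:,:120]=0;m[:,240:]=0;m[:185]=0;m[275:]=0
k=max(cv2.findContours(m,0,2)[0],key=cv2.contourArea)[:,0]
for h in(0,50):
  r=cv2.minAreaRect(np.array([ray(t,p,h)[:2] for p in k],np.float32)); print(h,r)
E
```

```text
13.35 [511.35885408 -49.76770692 131.56312862] [3.14045980e+00 3.46752379e-04 1.70093261e+00] 0.28457285396397236 [-1.03782895 -0.56762438 -2.16054986]
[356 182  17  17 193] [363.8 189.7] [ 621.1 -112.3  142. ]
[322 184  16  18 218] [329.5 192.4] [614.  -37.5 142. ]
[281 192  15  16 197] [288.2 199.6] [596.8  52.4 142. ]
tips [615.47099699 -36.14193359 142.56312862] [328.92400304 191.67332658] [324.71832653 236.57790421]
0 ((542.9072265625, 337.9896240234375), (138.5265350341797, 158.94354248046875), 74.57296752929688)
50 ((539.3981323242188, 321.90435791015625), (132.15145874023438, 151.62892150878906), 74.57295227050781)
```

View pics/s3.png

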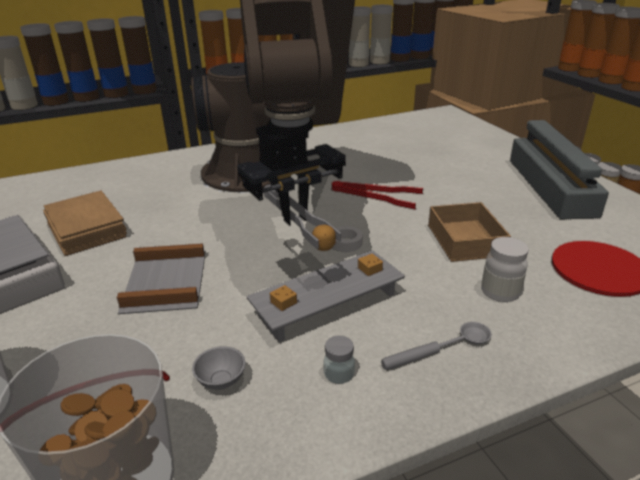

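The laddu is lifted at scene (324,237) with both barfi and the stand in place. The box is at (465,230), centre ≈ (541,328). I'll plan the transfer in two calls.

```bash
python3 - <<'E'
from h import *
s=env.state();p=s['eef_pos']
plan(p,1.701,(500,110,135),1.88); plan((500,110,135),1.88,(450.3,277.5,135),2.071)
E
```

```text
frac [ 0.5326  0.0327 -0.0145] [ 0.     0.    -0.114] min rows 3.8
frac [0.5823 0.0121 0.    ] [ 0.      0.     -0.1216] min rows 4.2
```

Request:
send_rows --moves '[[[0.01,0.001,0,0,0,-0.002],[0.035,0.002,0,0,0,-0.0075],[0.075,0.005,0,0,0,-0.016],[0.125,0.008,0,0,0,-0.027],[0.185,0.011,-0.004,0,0,-0.04],[0.25,0.015,-0.008,0,0,-0.053],[0.315,0.019,-0.012,0,0,-0.067],[0.38,0.023,-0.014,0,0,-0.081],[0.44,0.027,-0.014,0,0,-0.094],[0.49,0.03,-0.014,0,0,-0.105],[0.52,0.032,-0.014,0,0,-0.111],[0.533,0.033,-0.014,0,0,-0.114]]]'

```text
t: 14.45
eef_pos: [499.8, 111.8, 134.9]
tcp_rot: [-3.141, -0.0, 1.882]
ft_force: [-0.5, -0.7, -0.9]
opening: 0.291
```

Request:
send_rows --moves '[[[0.01,0,0,0,0,-0.002],[0.035,0.001,0,0,0,-0.0075],[0.08,0.002,0,0,0,-0.017],[0.14,0.003,0,0,0,-0.029],[0.21,0.004,0,0,0,-0.044],[0.28,0.006,0,0,0,-0.059],[0.35,0.007,0,0,0,-0.073],[0.42,0.009,0,0,0,-0.088],[0.48,0.01,0,0,0,-0.1],[0.53,0.011,0,0,0,-0.111],[0.565,0.012,0,0,0,-0.118],[0.582,0.012,0,0,0,-0.1215]]]'

```text
t: 15.45
eef_pos: [450.2, 278.3, 135.0]
tcp_rot: [3.142, -0.0, 2.072]
ft_force: [-0.4, -0.3, -1.1]
opening: 0.288
```

Request:
send_rows --moves '[[[0,0,0,0,0,0],[0,0,0,0,0,0],[0,0,0,0,0,0],[0,0,0,0,0,0],[0,0,0,0,0,0],[0,0,0,0,0,0]]]'

```text
t: 15.95
eef_pos: [450.7, 277.1, 135.1]
tcp_rot: [3.141, -0.0, 2.07]
ft_force: [-0.7, -0.8, -0.9]
opening: 0.289
```

```bash
python3 - <<'E'
from h import *
s=env.state();print(s['t'],s['eef_pos'],s['tcp_rot'],s['opening'],s['ft_force'],abs(s['qvel']).max())
a=s['tcp_rot'][2]-np.pi/2; tip=s['eef_pos']+[103*np.cos(a),103*np.sin(a),11]; print('tips',tip)
t=cam('top');print('pred',proj(t,tip).round())
for o in env.look_for('top','laddu')[:3]: print(o['confidence'],o['xy'],ray(t,o['xy'],142).round())
for o in env.look_for('top','barfi1')[:3]: print(o['confidence'],o['xy'],ray(t,o['xy'],62).round())
c=cam('scene'); print('scene pred',proj(c,tip).round())
f=lambda i,k:cv2.resize(i,None,fx=k,fy=k,interpolation=cv2.INTER_CUBIC)
A,B=f(t['image'][130:290,100:300],1.9),f(c['image'][130:300,330:540],1.9); h=max(len(A),len(B)); A=cv2.copyMakeBorder(A,0,h-len(A),0,0,0);B=cv2.copyMakeBorder(B,0,h-len(B),0,0,0)
cv2.imwrite('pics/fin.png',np.hstack([A,B])[:,:,::-1])
E
```

```text
15.95 [450.73450573 277.12777166 135.08026408] [ 3.14149774e+00 -3.61967716e-05  2.07001596e+00] 0.2890796048825261 [-0.73388916 -0.83904183 -0.92382968] 0.0030028648012701996
tips [541.16401749 326.43804852 146.08026408]
pred [160. 223.]
0.57 [160.5, 219.8] [549. 328. 142.]
0.61 [362.7, 186.3] [ 642. -118.   62.]
0.58 [286.5, 198.4] [611.  62.  62.]
scene pred [475. 178.]
```

View pics/fin.png

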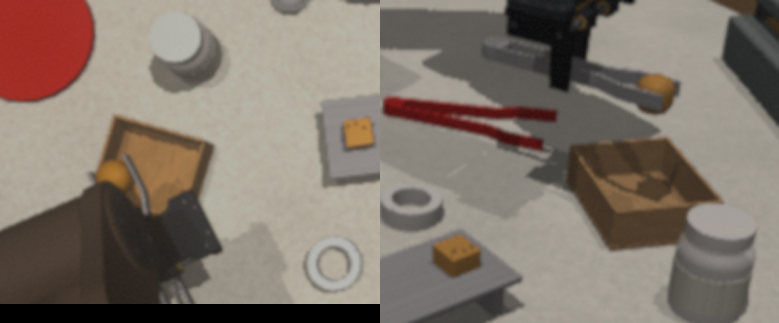

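```bash
python3 - <<'E'
from h import *
c=cam('scene'); a,b=ray(c,(429.5,207.4),50),ray(c,(509.5,232.6),50); print(a,b,(a+b)/2,np.linalg.norm(a-b))
s=env.state();print(s['opening'],s['eef_pos'],s['ft_force'])
E
```

```text
[462.12254866 282.51942618  50.        ] [619.68391314 368.64404281  50.        ] [540.9032309  325.58173449  50.        ] 179.56345164603277
0.2894796662561975 [450.6035652  277.44771639 135.06473479] [ 1.09884027  0.56132744 -0.79793809]
```

The scene camera gives the box centre as (541,326), which agrees with the top estimate of (541,328). The laddu is at (541,326), centre height ~145 mm, and steady. Handing in.

```bash
python3 - <<'E'
from h import *
env.job_done(); s=env.state(); print(s['t'],s['opening'],s['eef_pos'])
E
```

```text
the job is handed in; nothing more can be done
the job is handed in; nothing more can be done
```

The steel tongs are holding the round laddu still over the middle of the open box, and I handed the job in there at about 16 s. The hand-in reports no verdict.

I took the tongs from their rest and carried them at about 39 mm width. I slid the tips around the laddu from the robot's side, closed on it at about 27.5 mm, lifted it, and moved it over the box.

Last checks:
- **Laddu over the box:** it is at about (541, 326) mm; the box centre measured (541, 326) in the scene camera and (541, 328) in the top camera. The laddu position comes from the arm pose and was seen at the predicted pixel in the top picture. The trained network placed it 8 mm off in x, well within the 45 mm limit.
- **Height:** its centre is about 145 mm up, so its underside is about 75 mm above the rim.
- **Other sweets and items:** the two square sweets, stand, tape, jar and box looked unmoved in the last pictures. The network's readings of the square sweets were 4–8 mm off their earlier positions, which I put down to network error. I did not measure the katori, spice jar and spoon again at the end, but nothing passed near them.

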